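# Fold up the earring display on the showroom counter

## Task

Fold up the three-panel earring display by its knobs, working from the free end: first swing the end leaf (blue knob) in until it lies flat against the middle leaf, while the middle leaf is still well open; then swing that folded pair (yellow knob) in flat against the fixed back panel, so that the end leaf is tucked in between. Do not knock the other things on the counter about, and let go of everything at the end.

Things in the scene. Friction and masses are not known exactly. Their poses are not given: they have to be found in the camera images.
- stand: Fixed part: upright black back panel, 110 mm wide (own y), 8 thick (x), 104 high, on a black foot 90 x 136 x 10 mm screwed to the counter. Origin on the counter under the panel's centre. Its own -x is the studded inner side, towards the robot, where the leaves fold up. All panels: underside 16 mm, top edge 120 mm above the counter.
- middle_leaf (a joint): Hinge of the middle leaf (106 mm wide, 8 thick) on the back panel's +y end, vertical axis at x -16, y +55 mm in the stand's frame. 0 = folded flat, parallel to the back panel, mid-plane 32 mm in front of it (end stop); 3.14 would be in line; stop at 3.0. Closing turns it counter-clockwise from above. Stiff: 0.4 N m friction, about 5 N at its knob; stays where left.
- end_leaf (a joint): Hinge of the end leaf (96 mm wide, 8 thick) on the middle leaf's free end. 0 = folded flat on the middle leaf's inner side, mid-planes 16 mm apart (end stop); 3.14 would be in line; stop at 3.0. Closing turns it counter-clockwise from above. Light: 0.08 N m friction, about 1 N at its knob; stays where left. With both hinges at 0 it lies between the other two panels.
- fixed_hinge (a point): Point on the vertical hinge axis between back panel and middle leaf, at the panels' top edge (120 mm above the counter). Its axes turn with the middle leaf and equal the stand's when the joint is 0; the middle leaf runs from here along its own -y.
- outer_hinge (a point): Point on the vertical hinge axis between middle leaf and end leaf, at the panels' top edge (120 mm above the counter). In the frame of fixed_hinge it lies at x = -8, y = -110 mm. Its axes turn with the end leaf; the end leaf runs from here along its own +y.
- yellow_knob (a point): Middle of the yellow round upright post on the middle leaf's top edge: 18 mm diameter, 46 mm long, from 120 to 166 mm above the counter, this point at 143 mm. In the frame of fixed_hinge it lies at x = -16, y = -85 mm. The knob is fixed to the leaf, and is round, so it can turn between the fingers.
- blue_knob (a point): Middle of the blue round upright post on the end leaf's top edge, same size as the yellow one, this point at 143 mm above the counter. In the frame of outer_hinge it lies at x = +8, y = +85 mm. With everything folded the two knobs stand about 62 mm apart.
- ring_cone_grey: Loose grey ring cone with a ring on it, 42 mm diameter, 66 mm high, close behind the back panel; origin under its centre. Leave alone.
- ring_cone_white: Loose white ring cone with a ring on it, 42 mm diameter, 66 mm high, close behind the back panel; origin under its centre. Leave alone.
- ring_box: Loose closed blue ring box, 56 x 56 x 41 mm; origin under its centre. Leave alone.
- mandrel: Loose ring mandrel lying on the counter: wooden handle (to -x) and tapered aluminium rod along its x, 318 mm long in all, 24 mm high. Leave alone.
- loupe: Loose small steel loupe, 32 mm diameter, with a black cover, 63 mm long and 23 mm high. Leave alone.
- calculator: Loose grey calculator, 150 x 85 x 17 mm; origin under its centre. Leave alone.
Not all that is in view belongs to the job. Leave any orange look-alike of the stand alone.

How it is judged (in metres and radians):
On the way, in this order (a step that is already met when the one before it is completed fails the run):
1. the end leaf lies flat against the middle leaf (within 0.15 rad) while the middle leaf is still open by more than 0.9 rad (value of joint end_leaf below 0.15 rad and value of joint middle_leaf above 0.9 rad), for 0.2 s.
2. the folded pair lies flat against the back panel (both hinges within 0.15 rad) (value of joint each of end_leaf, middle_leaf below 0.15 rad), for 0.2 s.
At the end, for the whole second after the job is handed in: Both hinges read less than 0.15 rad and are at rest: the end leaf lies flat between the middle leaf and the back panel, and the display is released (all of step 2 and velocity of joint end_leaf between -0.05 and 0.05 rad/s and velocity of joint middle_leaf between -0.05 and 0.05 rad/s); the robot touches nothing.
It fails at once if the middle leaf is folded nearly shut (under 0.5 rad) with the end leaf not yet tucked in (over 0.4 rad) (value of joint middle_leaf below 0.5 rad and value of joint end_leaf above 0.4 rad).
It fails at once if one of the loose things on the counter is moved by more than 30 mm (distance of any of ring_cone_grey, ring_cone_white, ring_box, mandrel, loupe, calculator from where it was at the start of the episode above 0.03 m).
It fails at once if a ring cone is knocked over (angle between any of ring_cone_grey, ring_cone_white's own z axis and vertical above 0.5 rad).
It also fails if it takes over 58 s, if anything falls off the work surface, if the arm or the gripper's body presses on something with over 40 N, if the wrist force passes 120 N, or if a joint passes its speed limit or range.

## Robot

A 6-joint arm with a two-finger parallel gripper is mounted at the origin on the work surface. World frame = base frame: x ahead of the robot, y to its left, z up, the work surface at z = 0. Lengths are in m, angles in degrees, forces in N, time in s.
With the tool pointing down it reaches from about 0.25 to 0.725 m from the base axis. Payload 9.7 kg.
Tool frame: the origin (TCP) lies between the finger pads; the fingertips stand 17 mm ahead of it and the grasp point (between the pads) lies 2 mm behind it; z points along the fingers, y is the direction in which the jaws open and shut (so a half turn about z gives the same grasp; the last joint's range is limited). The gripper opens to 85 mm and grips with 20 to 120 N. Pads are 22 mm wide; open, the fingers measure 114 mm over their backs; the gripper's body (76 mm by 85 mm) begins 54 mm behind the grasp point. The pads swing forward as they close: fully open they stand 13 mm farther back than shut.
Start: joints at [-66.177, 4.979, 10.078, 95.1, 0, 90], TCP at [0.222, -0.503, 0.248] pointing down, gripper open.
Joint ranges: [-179.16, 179.16], [-48.56, 103.87], [-65.8, 70.77], [-126.05, 130.52], [-82.76, 87.17], [-180, 180]. Speed limits (degrees/s): [127.2, 127.2, 147.25, 180, 180, 180].

## Interface

Orientations are given as [roll, pitch, yaw] about the fixed x, y, z axes, in that order (R = Rz(yaw) Ry(pitch) Rx(roll)).
In Python, from workcell import monitor, cams, order gives the robot as it stands. The module is installed in compiled form; this text tells all that it offers.
- The arm moves only by the shell command python3 -m handwheel 'ROWS' [OPENING] [FORCE]. ROWS is JSON, a list of rows, each a list of 6 numbers: the shift along the tool's x, y, z in m, then the turn, a rotation vector about the tool's x, y, z in degrees. In form: [[tx, ty, tz, wx, wy, wz], ...]. A call has exactly 8 rows; each row shifts and turns the commanded pose from where the row before left it, along the tool's axes as they then stand; what a row does not reach is not made up. A row lasts 1/12 s, in which the tool goes at most 41.7 mm and 7.16 degrees, less where a joint would pass 70% of its speed; a pose out of reach is approached as far as the arm can. A call is refused whole if a number of a shift passes 0.0417 or a number of a turn 7.16, either way. A call with a gripper value outside its range is refused whole. OPENING is the opening, from -1 (shut) to 1 (fully open), set as the call begins (- or left out, the last holds). The fingers move at their own pace and stop on an object; FORCE is the grip in N (left out, the last holds). Time passes only in rows, so rows that do not move let the fingers close, or fill a call up. It gives the time, the measured TCP pose, the force and the opening at its end, in the units of the state.
- monitor.get_obs(): the state, without advancing time (a new reading comes with each control period).
- cams.camera(name): name is "scene" or "top"; returns a dict with "img" (480x640x3 uint8, red, green, blue), "depth" (480x640 float32, m along the optical axis (not along the pixel's ray), 0 where there is no reading), "fx", "fy", "cx", "cy" (pixels), "rvec" (rotation vector, rad) and "tvec" (3), from world to camera coordinates, as OpenCV has them. Camera axes: x right, y down, z forward; pixel columns grow to the right and rows downward; lengths in m; the calibration is good to about 2 mm. A picture is of the moment at which its call begins.
- order.job_done(): hands the job in, once; it reports no verdict.
The state is a dict: "time": time; "q": joint angles; "qd": joint speeds; "joint_efforts": joint torques, N m; "ee_pos": TCP position; "tcp_rot": TCP orientation; "wrist_force": force on the tool from outside, world axes, zero at the start; "torque": the same for the moment, N m; "opening": finger opening in m.
Only numpy, scipy, OpenCV 4.12 (cv2) and the standard library are available. Lean on these libraries where they do the work, as an engineer would, in place of code of your own. Each camera call takes 0.05 s, during which the arm holds its last target. There are 200 camera calls.

## Working session

There is one attempt and no reset: what is moved stays moved. The work goes in short steps, Python scripts to look and compute and a shell command to move; the robot and the scene stay as the last step left them, time stands still between calls to the robot, and variables do not carry over. Pictures are saved under pics/ and viewed, about 8 in all and at most 12, crops included, and the job is handed in when it is done.

```bash
mkdir -p pics; python3 - <<'E'
from workcell import monitor, cams
import cv2, numpy as np
for n in ("top","scene"):
    c=cams.camera(n); cv2.imwrite(f"pics/{n}0.png",c["img"][:,:,::-1]); np.savez(f"{n}0.npz",**c)
o=monitor.get_obs(); print(o)
E
```

```text
{'time': 0.1, 'q': array([-6.61769309e+01,  5.00690143e+00,  1.00387060e+01,  9.50983945e+01,
        6.95694994e-04,  9.00007395e+01]), 'qd': array([-0.00114466, -0.15073204,  0.12468034, -0.00534304, -0.07509951,
       -0.06931279]), 'joint_efforts': array([ 7.88835478e-04, -5.21562016e+01,  4.65653729e+01,  1.59567478e-02,
        5.02622379e-05,  1.28477700e-05]), 'ee_pos': array([ 0.22208266, -0.50297216,  0.24766141]), 'tcp_rot': array([-1.79933410e+02, -6.94835020e-04,  2.38223288e+01]), 'wrist_force': array([-0.62156689,  0.50506116,  0.26341677]), 'torque': array([-0.00039643,  0.00205654,  0.01324056]), 'opening': 0.08526473036783276}
```

View pics/top0.png

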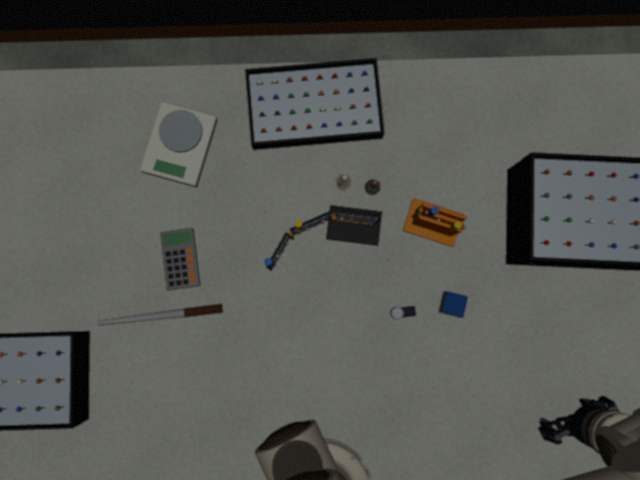

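View pics/scene0.png

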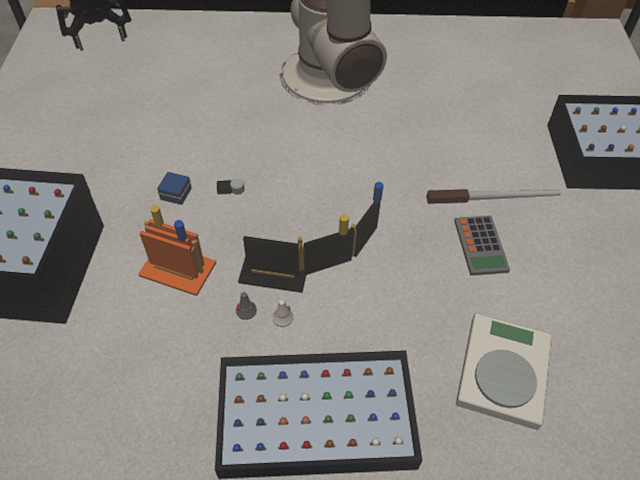

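```bash
cat > h.py <<'E'
import cv2, numpy as np
from workcell import monitor, cams
def ray(c,u,v,z):
    R=cv2.Rodrigues(np.array(c["rvec"]))[0]; t=np.array(c["tvec"]).ravel()
    d=R.T@np.array([(u-c["cx"])/c["fx"],(v-c["cy"])/c["fy"],1]); o=-R.T@t
    return o+d*(z-o[2])/d[2]
def knobs(c,z=0.160,win=(225,180,400,300)):
    x0,y0,x1,y1=win; hsv=cv2.cvtColor(c["img"],cv2.COLOR_RGB2HSV)[y0:y1,x0:x1]
    out={}
    for n,lo,hi in(("blue",(105,150,60),(125,255,255)),("yellow",(22,170,80),(32,255,255))):
        m=cv2.inRange(hsv,lo,hi); k,_,s,ce=cv2.connectedComponentsWithStats(m)
        for i in range(1,k):
            if s[i,4]>=8: out.setdefault(n,[]).append((ce[i]+[x0,y0],s[i,:],ray(c,*(ce[i]+[x0,y0]),z).round(4)))
    return out
E
python3 - <<'E'
from h import *
c=dict(np.load("top0.npz"))
for k,v in knobs(c).items():
    for a in v: print(k,a)
R=cv2.Rodrigues(c["rvec"])[0]; print("cam",-R.T@c["tvec"].ravel(), c["fx"])
im=cv2.resize(c["img"][190:280,255:390],None,fx=5.9,fy=5.9,interpolation=cv2.INTER_CUBIC)
im=np.clip(im*1.8,0,255).astype(np.uint8)
cv2.imwrite("pics/crop.png",im[:,:,::-1])
E
```

```text
blue (array([268.5 , 261.75]), array([40, 79,  8,  7, 40], dtype=int32), array([0.5583, 0.1033, 0.16  ]))
yellow (array([298.21875, 223.625  ]), array([71, 41,  6,  6, 32], dtype=int32), array([0.6436, 0.0335, 0.16  ]))
cam [0.46516005 0.00882746 1.42916832] 559.9387856999109
```

View pics/crop.png

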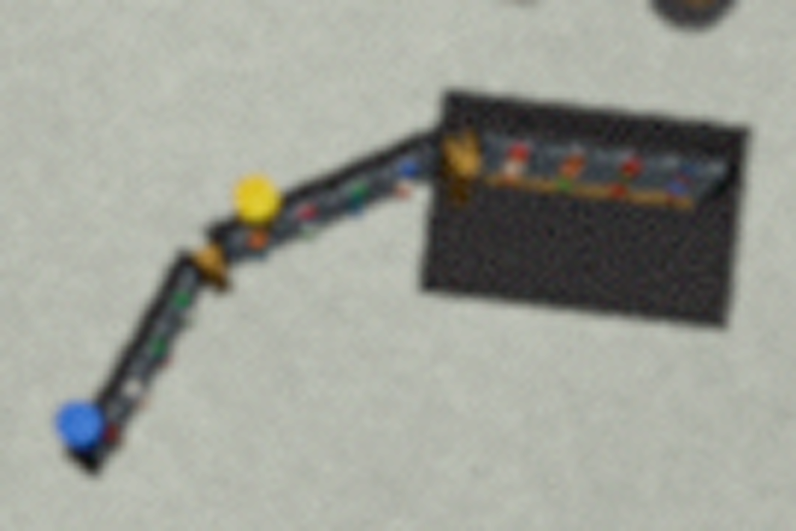

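```bash
cat >> h.py <<'E'
def Rt(a): return np.array([[np.cos(a),-np.sin(a)],[np.sin(a),np.cos(a)]])
def kin(p):
    sx,sy,yaw,q1,q2=p
    F=np.array([sx,sy])+Rt(yaw)@[-.016,.055]
    A=Rt(yaw-q1); O=F+A@[-.008,-.110]
    return F,O,F+A@[-.016,-.085],O+Rt(yaw-q1-q2)@[.008,.085]
E
python3 - <<'E'
from h import *
from scipy.optimize import least_squares
c=dict(np.load("top0.npz"))
g=lambda u,v,z: ray(c,255+u/5.9,190+v/5.9,z)[:2]
K=[g(445,92,.01),g(748,128,.01),g(727,325,.01),g(423,290,.01)]
print(np.round(K,4))
d=(K[0]+K[3]-K[1]-K[2])/2; yaw=np.arctan2(-d[0],d[1]); print("yaw",np.degrees(yaw),np.linalg.norm(d))
cen=np.mean(K,0); print("foot centre",cen)
Y=ray(c,298.2,223.6,.166)[:2]; B=ray(c,268.5,261.75,.166)[:2]
# use z=.166 for tops
Hf=g(462,148,.12); Ho=g(208,256,.12); print("hinges",Hf,Ho,"Y",Y,"B",B)
ey=Rt(yaw)@[0,1]
def f(p):
    F,O,y,b=kin(p)
    return np.r_[(y-Y)*1,(b-B)*1,(O-Ho)*.3,(F-Hf)*.3,(p[2]-yaw)*.05,((p[:2]-cen)@ey)*.7]
best=min((least_squares(f,[cen[0]+.02,cen[1],yaw,a,b]) for a in(2,2.5) for b in(2,2.7)),key=lambda r:r.cost)
print(best.x,best.cost,best.fun.round(4)); np.save("p.npy",best.x)
F,O,y,b=kin(best.x); print(F,O,y,b)
x=best.x
for n,q1,q2 in(("now",x[3],x[4]),("A",x[3],0),("B",0,0)):
    print(n,[v.round(3) for v in kin([*x[:3],q1,q2])])
E
```

```text
[[ 0.709  -0.0474]
 [ 0.6893 -0.1785]
 [ 0.6036 -0.1659]
 [ 0.6227 -0.0351]]
yaw -8.40346344750796 0.13235320184690752
foot centre [ 0.6561661  -0.10671709]
hinges [ 0.66720517 -0.04912179] [0.62663374 0.05364885] Y [0.6428623  0.03342632] B [0.5578577  0.10287355]
[ 0.6719804  -0.10788927 -0.15023506  2.56205516  2.54619656] 1.5752888325726287e-06 [ 0.0007 -0.0006 -0.0005  0.0003 -0.0002 -0.0004 -0.0008 -0.0006 -0.0002
  0.0008]
[ 0.6643925  -0.05111406] [0.62588052 0.05223402] [0.64356049 0.03283251] [0.55739797 0.10321579]
now [array([ 0.664, -0.051]), array([0.626, 0.052]), array([0.644, 0.033]), array([0.557, 0.103])]
A [array([ 0.664, -0.051]), array([0.626, 0.052]), array([0.644, 0.033]), array([ 0.654, -0.028])]
B [array([ 0.664, -0.051]), array([ 0.64 , -0.159]), array([ 0.636, -0.133]), array([ 0.661, -0.076])]
```

```bash
for i in 1 2 3; do python3 -m handwheel '[[0.023,-0.0175,0,0,0,0],[0.023,-0.0175,0,0,0,0],[0.023,-0.0175,0,0,0,0],[0.023,-0.0175,0,0,0,0],[0.023,-0.0175,0,0,0,0],[0.023,-0.0175,0,0,0,0],[0.023,-0.0175,0,0,0,0],[0.023,-0.0175,0,0,0,0]]' 0 20; done
python3 -m handwheel '[[0,0,0,0,0,-7],[0,0,0,0,0,-7],[0,0,0,0,0,-7],[0,0,0,0,0,-7],[0,0,0,0,0,-7],[0,0,0,0,0,-7],[0,0,0,0,0,-7],[0,0,0,0,0,-7]]'
python3 -c "
from workcell import monitor
o=monitor.get_obs();print(o['q'],o['ee_pos'],o['tcp_rot'],o['opening'])"
```

```text
time: 0.77
ee_pos: [0.3342, -0.2994, 0.248]
tcp_rot: [-180.0, 0.0, 23.8]
wrist_force: [0.2, 1.2, 0.6]
opening: 0.0425
time: 1.43
ee_pos: [0.446, -0.0969, 0.2481]
tcp_rot: [-180.0, 0.0, 23.8]
wrist_force: [0.2, 0.1, -0.5]
opening: 0.0428
time: 2.1
ee_pos: [0.5578, 0.1055, 0.2478]
tcp_rot: [-180.0, 0.0, 23.8]
wrist_force: [0.2, -0.1, 0.7]
opening: 0.0425
time: 2.77
ee_pos: [0.5573, 0.104, 0.2478]
tcp_rot: [-180.0, 0.0, 80.2]
wrist_force: [0.0, 0.2, 0.7]
opening: 0.0428
[ 1.05718703e+01  7.38879256e+00  1.26479148e+01  9.53117142e+01
 -9.51432021e-04  1.10401025e+02] [0.55733126 0.104014   0.24781313] [-1.79951038e+02  1.92247294e-02  8.01708537e+01] 0.042775363528051856
```

```bash
python3 -m handwheel '[[0,0,0,0,0,-7.1],[0,0,0,0,0,-7.1],[0,0,0,0,0,-7.1],[0,0,0,0,0,-7.1],[0,0,0,0,0,-7.1],[0,0,0,0,0,-7.1],[0,0,0,0,0,-7.1],[0,0,0,0,0,-7.1]]'
python3 -m handwheel '[[0,0,0.0125,0,0,-6.3],[0,0,0.0125,0,0,0],[0,0,0.0125,0,0,0],[0,0,0.0125,0,0,0],[0,0,0.0125,0,0,0],[0,0,0.0125,0,0,0],[0,0,0.0125,0,0,0],[0,0,0.0125,0,0,0]]'
python3 - <<'E'
from h import *
c=cams.camera("scene"); im=c["img"][140:300,220:420]
cv2.imwrite("pics/s1.png",cv2.resize(im,None,fx=3.5,fy=3.5,interpolation=cv2.INTER_CUBIC)[:,:,::-1])
E
```

```text
time: 3.43
ee_pos: [0.5573, 0.104, 0.2478]
tcp_rot: [-180.0, -0.0, 137.0]
wrist_force: [0.1, 0.0, -0.1]
opening: 0.0425
time: 4.1
ee_pos: [0.5574, 0.104, 0.1471]
tcp_rot: [-180.0, -0.0, 142.9]
wrist_force: [-1.0, 0.6, -0.7]
opening: 0.0426
```

View pics/s1.png

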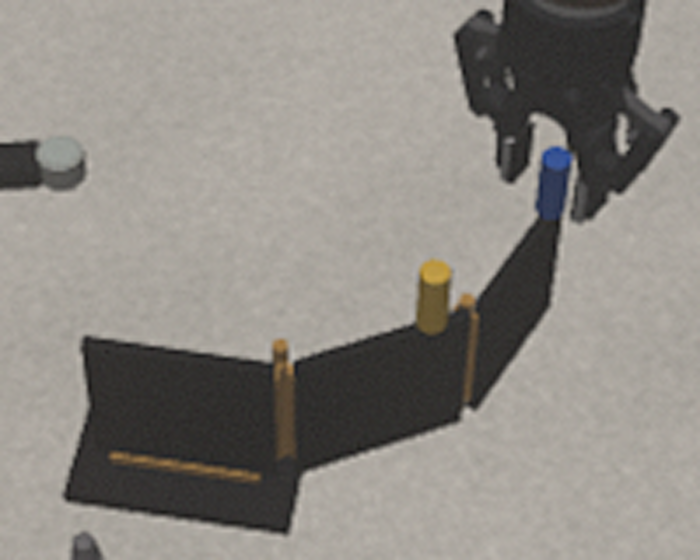

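```bash
python3 -m handwheel '[[0,0,0,0,0,0],[0,0,0,0,0,0],[0,0,0,0,0,0],[0,0,0,0,0,0],[0,0,0,0,0,0],[0,0,0,0,0,0],[0,0,0,0,0,0],[0,0,0,0,0,0]]' -1 20
python3 -m handwheel '[[-0.0006,-0.0104,0,0,0,-7],[-0.0006,-0.0104,0,0,0,-7],[-0.0006,-0.0104,0,0,0,-7],[-0.0006,-0.0104,0,0,0,-7],[-0.0006,-0.0104,0,0,0,-7],[-0.0006,-0.0104,0,0,0,-7],[-0.0006,-0.0104,0,0,0,-7],[-0.0006,-0.0104,0,0,0,-7]]'
python3 - <<'E'
from h import *
p=np.load("p.npy"); F,O,_,_=kin(p)
o=monitor.get_obs(); d=o['ee_pos'][:2]-O; print(np.linalg.norm(d),np.degrees(np.arctan2(d[1],d[0]))%360, o['torque'])
c=cams.camera("scene"); im=c["img"][140:300,220:420]
cv2.imwrite("pics/s2.png",cv2.resize(im,None,fx=3,fy=3)[:,:,::-1])
E
```

```text
time: 4.82
ee_pos: [0.5576, 0.1041, 0.1486]
tcp_rot: [180.0, 0.0, 142.9]
wrist_force: [-0.8, 0.2, -0.1]
opening: 0.0171
time: 5.48
ee_pos: [0.5451, 0.0243, 0.1486]
tcp_rot: [-180.0, 0.1, -160.8]
wrist_force: [2.9, 0.7, -0.6]
opening: 0.0172
0.08550952846491931 199.09141576509592 [ 0.03724705 -0.51107121 -0.15583077]
```

View pics/s2.png

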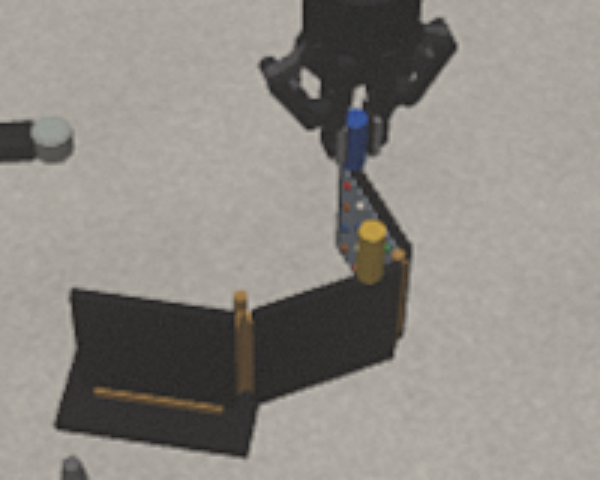

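```bash
python3 -m handwheel '[[-0.0006,-0.0104,0,0,0,-7],[-0.0006,-0.0104,0,0,0,-7],[-0.0006,-0.0104,0,0,0,-7],[-0.0006,-0.0104,0,0,0,-7],[-0.0006,-0.0104,0,0,0,-7],[-0.0006,-0.0104,0,0,0,-7],[-0.0006,-0.0104,0,0,0,-7],[-0.0006,-0.0104,0,0,0,-7]]'
python3 -m handwheel '[[-0.0006,-0.0104,0,0,0,-7],[-0.0006,-0.0104,0,0,0,-7],[-0.0006,-0.0104,0,0,0,-7],[-0.0006,-0.0104,0,0,0,-7],[0,-0.005,0,0,0,-3],[0,-0.004,0,0,0,-2],[0,0,0,0,0,0],[0,0,0,0,0,0]]'
python3 - <<'E'
from h import *
p=np.load("p.npy"); F,O,_,_=kin(p)
o=monitor.get_obs(); d=o['ee_pos'][:2]-O; print(np.linalg.norm(d),np.degrees(np.arctan2(d[1],d[0]))%360, o['q'],o['wrist_force'])
c=cams.camera("scene"); im=c["img"][140:300,220:420]
cv2.imwrite("pics/s3.png",cv2.resize(im,None,fx=3,fy=3)[:,:,::-1])
E
```

```text
time: 6.2
ee_pos: [0.6037, -0.0298, 0.1486]
tcp_rot: [-180.0, 0.1, -104.9]
wrist_force: [1.5, 5.5, 0.4]
opening: 0.0173
time: 6.87
ee_pos: [0.652, -0.0273, 0.1486]
tcp_rot: [179.9, 0.1, -72.1]
wrist_force: [-7.5, 5.5, 2.8]
opening: 0.017
0.08370688362637915 288.1684094016373 [-2.43866046e+00  1.85145603e+01  1.48161233e+01  8.64261759e+01
  9.98017029e-02 -1.10311947e+02] [-7.48495391  5.47017617  2.75184689]
```

View pics/s3.png

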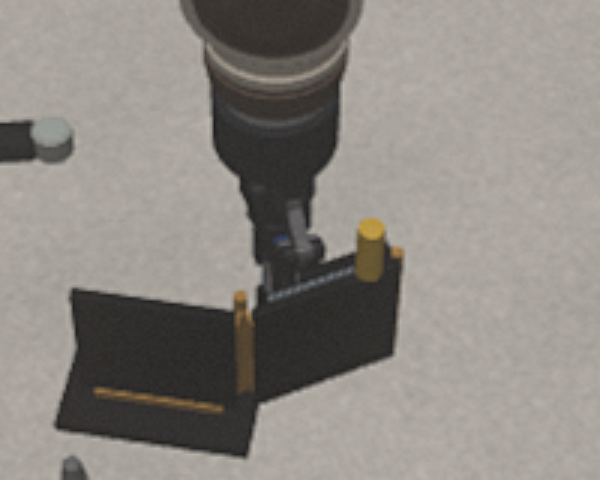

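```bash
python3 -m handwheel '[[0,-0.002,0,0,0,0],[0,0,0,0,0,0],[0,0,0,0,0,0],[0,0,0,0,0,0],[0,0,0,0,0,0],[0,0,0,0,0,0],[0,0,0,0,0,0],[0,0,0,0,0,0]]'
python3 -m handwheel '[[0,0,0,0,0,0],[0,0,0,0,0,0],[0,0,0,0,0,0],[0,0,0,0,0,0],[0,0,-0.02,0,0,0],[0,0,-0.025,0,0,0],[0,0,-0.025,0,0,0],[0,0,-0.02,0,0,0]]' 0
for i in 1 2 3; do python3 -m handwheel '[[0,0,0,0,0,7.1],[0,0,0,0,0,7.1],[0,0,0,0,0,7.1],[0,0,0,0,0,7.1],[0,0,0,0,0,7.1],[0,0,0,0,0,7.1],[0,0,0,0,0,7.1],[0,0,0,0,0,7.1]]'; done
python3 -m handwheel '[[0,0,0,0,0,6.8],[0,0,0,0,0,6.8],[0.01,0.001,0,0,0,0],[0.01,0.001,0,0,0,0],[0.01,0.001,0,0,0,0],[0.01,0.001,0,0,0,0],[0.01,0.001,0,0,0,0],[0.01,0.001,0,0,0,0]]'
python3 - <<'E'
from h import *
c=cams.camera("top")
for k,v in knobs(c).items():
    for a in v: print(k,a[0],ray(c,*a[0],.166)[:2],a[1][4])
im=c["img"][180:280,255:390]
cv2.imwrite("pics/t4.png",np.clip(cv2.resize(im,None,fx=5,fy=5,interpolation=cv2.INTER_CUBIC)*1.8,0,255)[:,:,::-1])
E
```

```text
time: 7.58
ee_pos: [0.6523, -0.0272, 0.1485]
tcp_rot: [179.7, 0.1, -72.2]
wrist_force: [-15.2, 2.8, 5.6]
opening: 0.0171
time: 8.25
ee_pos: [0.655, -0.0281, 0.2403]
tcp_rot: [-179.9, -0.0, -72.1]
wrist_force: [-0.2, -0.9, 0.5]
opening: 0.0427
time: 8.92
ee_pos: [0.655, -0.0281, 0.2383]
tcp_rot: [-180.0, 0.0, -129.3]
wrist_force: [0.6, -0.9, 0.5]
opening: 0.0426
time: 9.58
ee_pos: [0.655, -0.0281, 0.2383]
tcp_rot: [-180.0, 0.0, 173.9]
wrist_force: [-0.2, 0.2, -0.0]
opening: 0.0425
time: 10.25
ee_pos: [0.655, -0.0281, 0.2383]
tcp_rot: [180.0, 0.0, 117.1]
wrist_force: [-0.0, -0.7, 0.7]
opening: 0.0427
time: 10.92
ee_pos: [0.646, 0.0331, 0.2384]
tcp_rot: [180.0, -0.0, 104.0]
wrist_force: [0.5, 0.1, -0.5]
opening: 0.0428[ WARN:0@1.225] global loadsave.cpp:1063 imwrite_ Unsupported depth image for selected encoder is fallbacked to CV_8U.
```

View pics/t4.png

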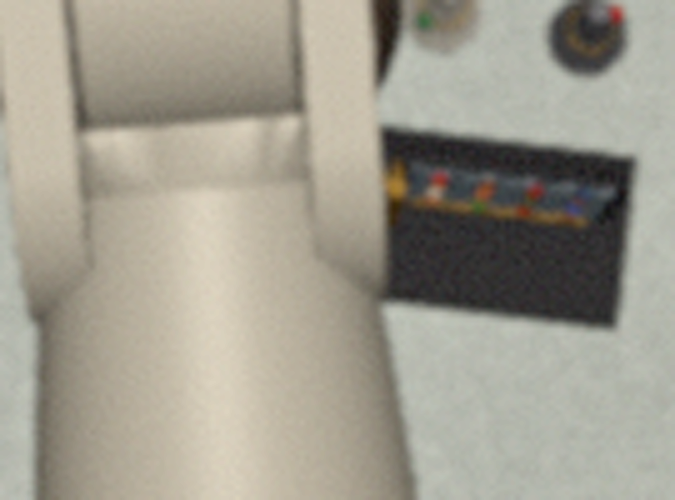

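The arm hides the knobs from the top camera, so I'll check them from the scene camera.

```bash
python3 - <<'E'
from h import *
p=np.load("p.npy")
c=cams.camera("scene"); R=np.array(c["rvec"]);
print("pred yellow", end=" ")
F,O,y,b=kin([*p[:4],0])
for P in(y,b): print(cv2.projectPoints(np.array([[*P,.143],[*P,.166]]),R,np.array(c["tvec"]),np.array([[c["fx"],0,c["cx"]],[0,c["fy"],c["cy"]],[0,0,1.]]),None)[0].round(1).tolist())
for k,v in knobs(c,.143,(260,140,420,270)).items():
    for a in v: print(k,a[0],a[1],a[2])
im=c["img"][140:300,220:420]
cv2.imwrite("pics/s4.png",cv2.resize(im,None,fx=3.5,fy=3.5)[:,:,::-1])
E
```

```text
pred yellow [[[342.9, 223.9]], [[343.4, 216.4]]]
[[[311.3, 227.5]], [[311.4, 220.1]]]
blue [311.51351351 219.51351351] [48 77  8  6 37] [ 0.634  -0.0284  0.143 ]
```

View pics/s4.png

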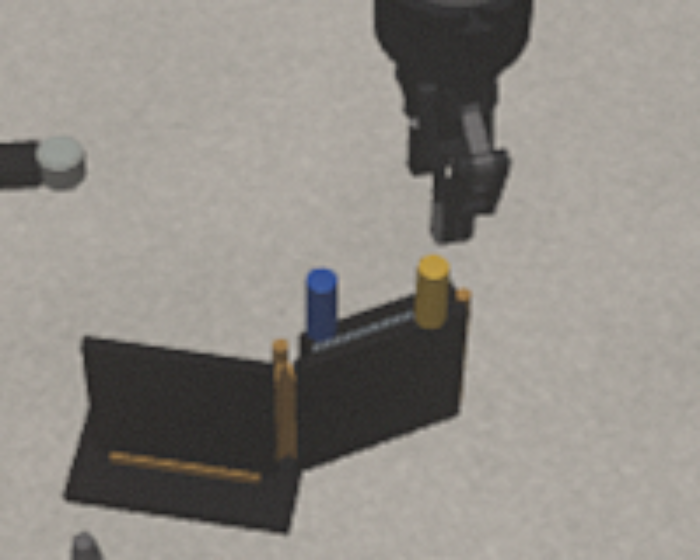

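```bash
python3 -m handwheel '[[0,-0.0025,0.01,0,0,0],[0,0,0.01,0,0,0],[0,0,0.01,0,0,0],[0,0,0.012,0,0,0],[0,0,0.012,0,0,0],[0,0,0.012,0,0,0],[0,0,0.012,0,0,0],[0,0,0.012,0,0,0]]' 
python3 -m handwheel '[[0,0,0,0,0,0],[0,0,0,0,0,0],[0,0,0,0,0,0],[0,0,0,0,0,0],[0,0,0,0,0,0],[0,0,0,0,0,0],[0,0,0,0,0,0],[0,0,0,0,0,0]]' -1 40
python3 -m handwheel '[[-0.0003,-0.0075,0,0,0,-5],[-0.0003,-0.0075,0,0,0,-5],[-0.0003,-0.0075,0,0,0,-5],[-0.0003,-0.0075,0,0,0,-5],[-0.0003,-0.0075,0,0,0,-5],[-0.0003,-0.0075,0,0,0,-5],[-0.0003,-0.0075,0,0,0,-5],[-0.0003,-0.0075,0,0,0,-5]]'
python3 - <<'E'
from h import *
p=np.load("p.npy"); F,O,_,_=kin(p)
o=monitor.get_obs(); d=o['ee_pos'][:2]-F; print(np.linalg.norm(d),np.degrees(np.arctan2(d[1],d[0]))%360, o['q'],o['torque'])
E
```

```text
time: 11.68
ee_pos: [0.6436, 0.0308, 0.1468]
tcp_rot: [-180.0, -0.0, 103.9]
wrist_force: [-0.9, 0.4, 0.1]
opening: 0.0425
time: 12.35
ee_pos: [0.6433, 0.031, 0.1477]
tcp_rot: [-179.9, -0.0, 103.9]
wrist_force: [-4.3, -1.6, -11.2]
opening: 0.0169
time: 13.02
ee_pos: [0.5953, -0.0009, 0.1478]
tcp_rot: [179.9, 0.0, 144.2]
wrist_force: [5.1, 3.9, -16.2]
opening: 0.0168
0.08539899057788934 143.97203089966223 [-0.12834565 10.26811087  4.82396117 84.47820445  0.09609674 35.64675173] [ 0.58170036 -0.91443296  0.03649554]
```

```bash
for i in 1 2; do python3 -m handwheel '[[-0.0003,-0.0075,0,0,0,-5],[-0.0003,-0.0075,0,0,0,-5],[-0.0003,-0.0075,0,0,0,-5],[-0.0003,-0.0075,0,0,0,-5],[-0.0003,-0.0075,0,0,0,-5],[-0.0003,-0.0075,0,0,0,-5],[-0.0003,-0.0075,0,0,0,-5],[-0.0003,-0.0075,0,0,0,-5]]'; done
python3 - <<'E'
from h import *
p=np.load("p.npy"); F,O,_,_=kin(p)
o=monitor.get_obs(); d=o['ee_pos'][:2]-F; print(np.linalg.norm(d),np.degrees(np.arctan2(d[1],d[0]))%360, o['q'],o['torque'])
c=cams.camera("scene"); im=c["img"][140:300,180:380]
cv2.imwrite("pics/s5.png",cv2.resize(im,None,fx=3.5,fy=3.5)[:,:,::-1])
E
```

```text
time: 13.68
ee_pos: [0.5796, -0.0567, 0.1478]
tcp_rot: [179.8, 0.2, -175.7]
wrist_force: [8.9, 10.7, -18.0]
opening: 0.0169
time: 14.35
ee_pos: [0.604, -0.1092, 0.1478]
tcp_rot: [179.9, 0.4, -135.7]
wrist_force: [9.6, 17.5, -15.8]
opening: 0.0169
0.08383919018199738 223.886680811181 [-10.40889384  12.77548558   7.73559062  84.83474557   0.35990824
 -54.74168655] [ 3.30886996 -1.87685805 -0.02518544]
```

View pics/s5.png

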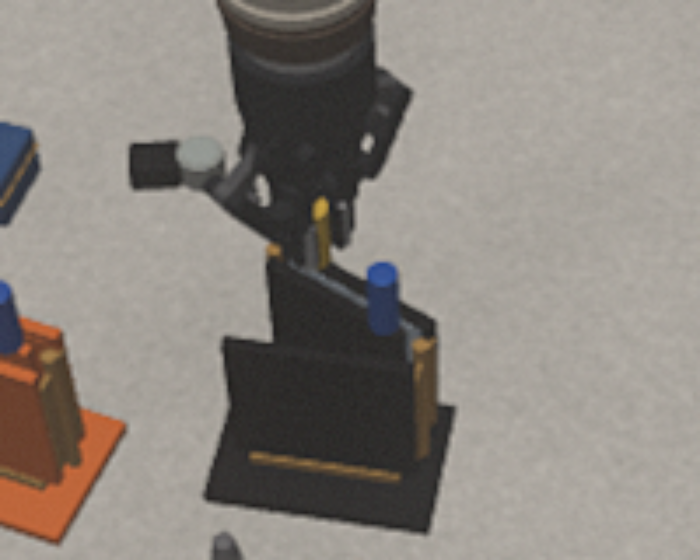

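```bash
python3 -m handwheel '[[-0.001,-0.0075,0,0,0,-5],[-0.001,-0.0075,0,0,0,-5],[-0.0006,-0.0075,0,0,0,-5],[-0.0003,-0.0075,0,0,0,-5],[-0.0003,-0.0075,0,0,0,-5],[0,-0.003,0,0,0,-2],[0,0,0,0,0,0],[0,0,0,0,0,0]]'
python3 - <<'E'
from h import *
p=np.load("p.npy"); F,O,_,_=kin(p)
o=monitor.get_obs(); d=o['ee_pos'][:2]-F; print(np.linalg.norm(d),np.degrees(np.arctan2(d[1],d[0]))%360, kin([*p[:3],0,0])[2])
E
```

```text
time: 15.07
ee_pos: [0.635, -0.1282, 0.1477]
tcp_rot: [179.6, 0.3, -108.9]
wrist_force: [-13.5, 21.9, -6.3]
opening: 0.017
0.08251501147963296 249.10947634100418 [ 0.63585073 -0.13276189]
```

```bash
python3 -m handwheel '[[-0.001,-0.0015,0,0,0,0],[0,0,0,0,0,0],[0,0,0,0,0,0],[0,0,0,0,0,0],[0,0,0,0,0,0],[0,0,0,0,0,0],[0,0,0,0,0,0],[0,0,0,0,0,0]]'
python3 -m handwheel '[[0,0,0,0,0,0],[0,0,0,0,0,0],[0,0,0,0,0,0],[0,0,0,0,0,0],[0,0,-0.02,0,0,0],[0,0,-0.03,0,0,0],[0,0,-0.03,0,0,0],[0,0,-0.03,0,0,0]]' 0
python3 -m handwheel '[[0,0.03,0,0,0,0],[0,0.03,0,0,0,0],[0,0.03,0,0,0,0],[0,0.03,0,0,0,0],[0,0.03,0,0,0,0],[0,0.03,0,0,0,0],[0,0.03,0,0,0,0],[0,0,0,0,0,0]]'
python3 - <<'E'
from h import *
p=np.load("p.npy")
F,O,y,b=kin([*p[:3],0,0])
c=cams.camera("scene"); K=np.array([[c["fx"],0,c["cx"]],[0,c["fy"],c["cy"]],[0,0,1.]])
for P in(y,b): print("pred",cv2.projectPoints(np.array([[*P,.143],[*P,.166]]),np.array(c["rvec"]),np.array(c["tvec"]),K,None)[0].round(1).tolist())
for k,v in knobs(c,.166,(230,140,380,270)).items():
    for a in v: print("scene",k,a[0],a[1],a[2])
t=cams.camera("top")
for k,v in knobs(t,.166,(300,180,400,260)).items():
    for a in v: print("top",k,a[0],a[1],a[2])
print("pred world",y,b)
a=cv2.resize(c["img"][140:300,180:380],None,fx=2,fy=2); e=cv2.resize(t["img"][160:320,280:480],None,fx=2,fy=2)
cv2.imwrite("pics/s6.png",np.hstack([a,e])[:,:,::-1])
E
```

```text
time: 15.73
ee_pos: [0.6351, -0.1282, 0.1477]
tcp_rot: [179.4, 0.2, -108.9]
wrist_force: [-23.5, 20.5, -3.2]
opening: 0.0168
time: 16.4
ee_pos: [0.6386, -0.1323, 0.2603]
tcp_rot: [-179.9, 0.0, -109.1]
wrist_force: [0.7, 0.7, -0.2]
opening: 0.043
time: 17.07
ee_pos: [0.4369, -0.0625, 0.2603]
tcp_rot: [-179.9, 0.0, -109.1]
wrist_force: [0.2, 0.3, -0.1]
opening: 0.0429
pred [[[258.0, 219.3]], [[257.2, 211.7]]]
pred [[[286.6, 229.8]], [[286.3, 222.3]]]
scene blue [286.39473684 221.92105263] [53 79  8  6 38] [ 0.6596 -0.0757  0.166 ]
top blue [345.70588235 215.58823529] [42 32  8  8 51] [ 0.6581 -0.0753  0.166 ]
top yellow [370.78431373 225.68627451] [67 42  8  8 51] [ 0.6333 -0.1316  0.166 ]
pred world [ 0.63585073 -0.13276189] [ 0.66065074 -0.07583246]
```

View pics/s6.png

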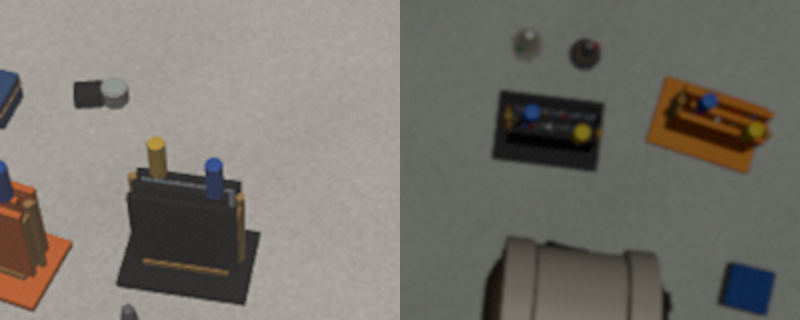

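```bash
python3 -c "
from workcell import order
print(order.job_done())"
```

```text
the job is handed in; nothing more can be done
None
```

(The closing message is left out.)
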